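Lock the pill organizer with its wing nut

ROBOT

A 6-joint arm with a two-finger parallel gripper is mounted at the origin on the work surface. World frame = base frame: x ahead of the robot, y to its left, z up, the work surface at z = 0. Lengths are in m, angles in rad, forces in N, time in s.
With the tool pointing down it reaches from about 0.375 to 0.9 m from the base axis. Payload 3.1 kg.
Tool frame: the origin (TCP) lies at the very end of the fingers, on their centre line; the grasp point (between the pads) lies 19 mm behind it (robot.grip_depth is the distance from the TCP to the grasp point, in m); z points along the fingers, y is the direction in which the jaws open and shut (so a half turn about z gives the same grasp; the last joint's range is limited). The gripper opens to 87 mm and grips with 3 to 60 N. Pads are 19 mm wide; open, the fingers measure 117 mm over their backs; the gripper's body (75 mm by 190 mm) begins 51 mm behind the grasp point.
Start: joints at [0.987, 0.527, 1.433, -0, 1.181, -0.178], TCP at [0.247, 0.574, 0.223] pointing down, gripper open.
Joint ranges: [-3.08, 3.08], [-0.75, 2.2], [0.22, 2.44], [-1.43, 4.57], [0, 2.65], [-2.85, 2.85]. Speed limits (rad/s): [2.79, 2.79, 3.14, 3.14, 3.14, 3.14].

INTERFACE

Orientations are given as a unit quaternion [x, y, z, w].
In Python, from rig import robot gives the robot as it stands.
- The arm moves only by the tool drive_tool, never from a script. Its argument "series" is a list of rows, each a list of 7 numbers: the shift along the tool's x, y, z in m, then the turn, a rotation vector about the tool's x, y, z in degrees, then the opening, from 0 (shut) to 1 (fully open). A call has 1 to 5 rows; each row shifts and turns the commanded pose from where the row before left it, along the tool's axes as they then stand; what a row does not reach is not made up. A row lasts 1/8 s, in which the tool goes at most 62.5 mm and 10.7 degrees, less where a joint would pass 70% of its speed; a pose out of reach is approached as far as the arm can. A call is refused whole if a number of a shift passes 0.0625 or a number of a turn 10.7, either way. A call with a gripper value outside its range is refused whole. The fingers move at their own pace and stop on an object; "squeeze" is the grip in N (left out, the last holds). Time passes only in rows, so rows that do not move let the fingers close. It gives the time, the measured TCP pose, the force and the opening at its end, in the units of the state.
- robot.get_obs(): the state, without advancing time (a new reading comes with each control period).
- robot.camera(name): name is "scene" or "top" or "wrist"; returns (picture, depth): 480x640x3 uint8, blue, green, red; 480x640 float32, m along the optical axis (not along the pixel's ray), 0 where there is no reading.
- robot.camera_model(name): a dict with "fx", "fy", "cx", "cy" (pixels), "R" (3x3) and "t" (3): a world point X has camera coordinates R X + t. Camera axes: x right, y down, z forward; pixel columns grow to the right and rows downward; lengths in m; the calibration is good to about 2 mm. The wrist camera is an equidistant fisheye: a pixel r from the principal point sees the ray r / f radians off the axis. A picture is of the moment at which its call begins: read the wrist's pose just before it. camera_model takes no time and is no camera call; for the wrist camera it gives the pose at the moment of the call.
- robot.hand_in(): hands the job in, once; it reports no verdict.
The state is a dict: "time": time; "q": joint angles; "joint_velocities": joint speeds; "joint_torque": joint torques, N m; "position": TCP position; "tool_rot": TCP orientation; "ft_force": force on the tool from outside, world axes, zero at the start; "moment": the same for the moment, N m; "grip_width": finger opening in m.
Only numpy, scipy, OpenCV 4.12 (cv2) and the standard library are available. Lean on these libraries where they do the work, as an engineer would, in place of code of your own. Each camera call takes 0.05 s, during which the arm holds its last target. There are 200 camera calls.

TASK

Lock the pill organizer for the day: with the fingertips, push the blue lock bar round by its black peg until it lies home along the seven flaps against its stop pin, then push the wings of the loose brass wing nut round clockwise (seen from above), stroke after stroke, until it is fully tight. Only push from one side: do not take the nut, the bar or the peg between the fingers, and do not force them once they have come to their stop. Leave the jar, comb, figurine and glasses case where they are, and finish with the hand clear.

Things in the scene. Friction and masses are not known exactly. Their poses are not given: they have to be found in the camera images.
- organizer: Stainless steel pill organizer, 52 (x) by 236 (y) by 30 mm high, fixed to the dresser. Origin on the dresser top, z up, y along the row of seven shut flaps (body from y = -136 to +100 mm). An 8 mm stud at x = 0, y = -110 mm carries bar and nut. A rubber-sleeved stop pin, 8 mm across, top 46 mm above the dresser, at x = -11, y = +95 mm. Nothing else on it is above 30 mm.
- stud_top (a point): Top of the stud, 64 mm above the dresser: the fixed vertical axis of both the lock bar and the wing nut. Axes as the organizer's.
- lock_bar (a joint): Angle of the blue lock bar about the stud (rad): 0 = home, along the organizer's +y over the flaps and against the rubber-sleeved stop pin (a firm stop); positive = swung open towards the organizer's +x side, up to 1.3. It stays where it is left; pushing the peg takes under 1 N.
- peg_top (a point): Centre of the top of the black upright peg on the lock bar, 12 mm in diameter and 22 mm tall, 120 mm from the stud axis. The bar is 14 mm wide, 8 mm thick, its top 40 mm above the dresser, and reaches 198 mm from the stud axis; the peg stands from 40 to 62 mm above the dresser. Frame turns with the bar: y points along the bar away from the stud, x to the opening side.
- wingnut (a joint): Turn of the brass wing nut (rad), growing clockwise seen from above. It starts loose, somewhere between 0.8 and 5.5, and comes to a firm stop at 12.57 = fully tight. It sinks 2 mm a turn and sits on the bar when tight; tight, its wings stand square across the bar's home line (along the organizer's x). It turns freely (0.02 N m, about 1 N at a wing) and stays where it is left.
- nut_mid (a point): Centre of the wing nut, on its axis, half-way up the wings. Frame turns with the nut: x along the two wings, y across them, z up. The wings span 60 mm tip to tip, each a plate 5 mm thick reaching from the hub (16 mm diameter) to 30 mm from the axis, and from 9 mm below to 9 mm above this point (when tight, from 48 to 66 mm above the dresser).
- jar: Empty open amber glass jar, 64 mm in diameter, 85 mm tall, loose. Origin at the centre of its underside. Leave alone.
- figurine: Small ceramic Virgen de Guadalupe figurine with gilt rays, 52 mm base, 107 mm tall, loose. Origin at the centre of its underside. Leave alone.
- comb: Green plastic comb lying flat, 30 by 130 by 5 mm, loose. Origin at the middle of its underside, y along it. Leave alone.
- glasses_case: Tortoiseshell eyeglasses case with a steel clip, 60 by 156 by 34 mm, loose. Origin at the middle of its underside, y along it. Leave alone.

How it is judged:
By the outcome, as a careful person would: the job done as asked, in the order asked, and still so for the second after the job is handed in, with the robot touching nothing.
It also fails if it takes over 67 s, if anything falls off the work surface, if the arm or the gripper's body presses on something with over 40 N, if the wrist force passes 120 N, or if a joint passes its speed limit or range.

## Working session

There is one attempt and no reset: what is moved stays moved. The work goes in short steps, Python scripts to look and compute and a tool call to move; the robot and the scene stay as the last step left them, time stands still between calls to the robot, and variables do not carry over. Pictures are saved under pics/ and viewed, about 8 in all and at most 12, crops included, and the job is handed in when it is done.

Besides the shell and the picture viewer there is one more tool, called after "Call:" by a JSON object that holds its "fn" and its "kwargs", one argument or row to a line. drive_tool: Moves the arm, as the interface text tells. Its arguments: {"type":"object","properties":{"series":{"type":"array"},"squeeze":{"type":"number"}},"required":["series"]}

```bash
mkdir -p pics; ls; python3 - <<'E'
from rig import robot
import cv2,numpy as np
o=robot.get_obs(); print(o['time'],o['position'],o['tool_rot'],o['grip_width'])
for n in ('top','scene'):
    p,d=robot.camera(n); cv2.imwrite(f'pics/{n}0.png',p); np.savez(f'{n}0.npz',p=p,d=d,**robot.camera_model(n))
    print(n,robot.camera_model(n))
E
```

```text
pics
0.0 [0.24628423 0.5736251  0.22157187] [ 2.01508561e-01  9.79486146e-01 -1.01361588e-03 -4.02091544e-04] 0.08721809765682832
top {'fx': 436.34239318000215, 'fy': 436.34239318000215, 'cx': 321.6983777996161, 'cy': 238.4507451978062, 'R': array([[-0.15666336, -0.98764963,  0.00219048],
       [-0.9612897 ,  0.15197233, -0.22984023],
       [ 0.22666873, -0.03811323, -0.97322591]]), 't': array([0.04720145, 0.49967147, 0.65359711])}
scene {'fx': 469.9719952132787, 'fy': 469.9719952132787, 'cx': 319.4619080515996, 'cy': 238.20562143181616, 'R': array([[ 0.52809423,  0.84903299, -0.01610777],
       [ 0.63941097, -0.41004961, -0.65039444],
       [-0.55881132,  0.33317007, -0.75942584]]), 't': array([-0.25023375, -0.29608847,  1.24055992])}
```

View pics/top0.png

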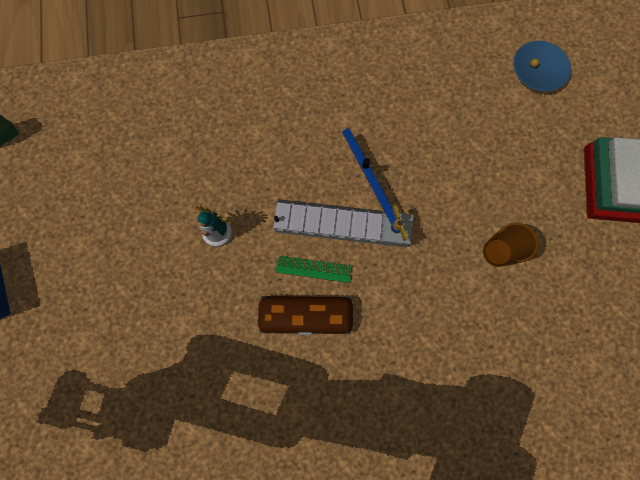

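View pics/scene0.png

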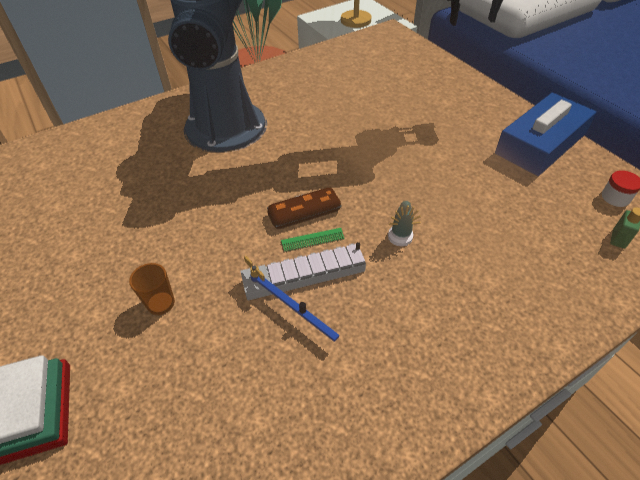

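The top view shows the organizer at about (275–412, 200–245), the stud and nut near (400,222), the peg near (366,163), the pin near (277,218), the figurine at (215,228) and the jar at (510,245). Next I'll measure these more closely.

```bash
cat > h.py <<'E'
import numpy as np,cv2
def atz(m,u,v,z):
    r=m['R'].T@np.array([(u-m['cx'])/m['fx'],(v-m['cy'])/m['fy'],1]); c=-m['R'].T@m['t']
    return c+r*(z-c[2])/r[2]
def cloud(m,d):
    v,u=np.mgrid[:480,:640]; P=np.stack([(u-m['cx'])/m['fx']*d,(v-m['cy'])/m['fy']*d,d],-1)
    return (P-m['t'])@m['R']
def proj(m,X):
    c=m['R']@np.asarray(X)+m['t']; return c[0]/c[2]*m['fx']+m['cx'],c[1]/c[2]*m['fy']+m['cy']
E
python3 - <<'E'
from h import *
ims=[]
for n,(u0,v0,w,h) in (('top',(265,120,160,130)),('scene',(230,230,160,130))):
    f=np.load(n+'0.npz'); p,d=f['p'],f['d']; W=cloud(f,d); hsv=cv2.cvtColor(p,cv2.COLOR_BGR2HSV)
    ims.append(cv2.resize(p[v0:v0+h,u0:u0+w],None,fx=3.75,fy=3.75,interpolation=cv2.INTER_CUBIC))
    roi=np.zeros(d.shape,bool); roi[v0:v0+h,u0:u0+w]=1; roi&=d>0
    print(n,'table z',np.median(W[roi][...,2]))
    b=roi&(hsv[...,0]>100)&(hsv[...,0]<130)&(hsv[...,1]>150)&(hsv[...,2]>60)
    P=W[b];print('bar',b.sum(),np.median(P,0)); c=P[:,:2].mean(0);a=np.linalg.svd(P[:,:2]-c)[2][0];t=(P[:,:2]-c)@a
    print(' dir',a,np.degrees(np.arctan2(a[1],a[0])),c+a*t.min(),c+a*t.max())
    k=roi&(p.max(-1)<45)&(W[...,2]>.035); print('black',[ (W[k&(np.indices(d.shape)[1]<s[1])&(np.indices(d.shape)[1]>=s[0])][:, :].mean(0).round(4)) for s in ((0,320),(320,640))])
    k=roi&(W[...,2]>.02)&(hsv[...,1]<60)&(p.max(-1)>90)&(W[...,2]<.036); P=W[k][:,:2].astype(np.float32); print('org',k.sum(),np.median(W[k],0),cv2.minAreaRect(P), cv2.boxPoints(cv2.minAreaRect(P)).round(4).tolist())
    k=roi&(W[...,2]>.046)&(hsv[...,0]<35)&(hsv[...,1]>90); P=W[k]; print('nut',k.sum(),P.mean(0),P.min(0),P.max(0))
cv2.imwrite('pics/crop1.png',ims[0]);cv2.imwrite('pics/crop2.png',ims[1])
E
```

```text
top table z 0.0011892936088961476
bar 749 [ 0.59547436 -0.13412262  0.04050424]
 dir [-0.96093653 -0.27676882] -163.9325478735361 [ 0.69577351 -0.10473797] [ 0.49742927 -0.16186506]
black [array([0.5501, 0.0381, 0.0442]), array([ 0.6158, -0.1275,  0.0581])]
org 3041 [ 0.53173506 -0.06192271  0.03052972] ((0.5916188359260559, -0.09015780687332153), (0.23543167114257812, 0.1819475144147873), 74.08805847167969) [[0.47189998626708984, -0.17839999496936798], [0.6467999815940857, -0.22830000519752502], [0.7113999724388123, -0.0019000000320374966], [0.5364000201225281, 0.04800000041723251]]
nut 197 [ 0.5065788  -0.15768981  0.06365088] [ 0.47718854 -0.16803472  0.04648675] [0.61880128 0.04122016 0.07264029]
scene table z 0.00021983255891888022
bar 509 [ 0.60930055 -0.12894493  0.03952079]
 dir [0.95744991 0.2885995 ] 16.77412899550745 [ 0.51466059 -0.1584286 ] [ 0.69537624 -0.10395635]
black [array([ 0.6245, -0.1283,  0.049 ]), array([nan, nan, nan])]
org 2451 [ 0.53372307 -0.06800336  0.0293642 ] ((0.5993550419807434, -0.0911007970571518), (0.23516641557216644, 0.1995246708393097), 74.36058807373047) [[0.4715999960899353, -0.17739999294281006], [0.6636999845504761, -0.23119999468326569], [0.7271000146865845, -0.004800000227987766], [0.5350000262260437, 0.04899999871850014]]
nut 163 [ 0.51220229 -0.16097891  0.06181711] [ 0.47765721 -0.16879381  0.04604783] [ 0.62741602 -0.12259142  0.07200214]<stdin>:11: RuntimeWarning: Mean of empty slice.
  ret = um.true_divide(
```

View pics/crop1.png

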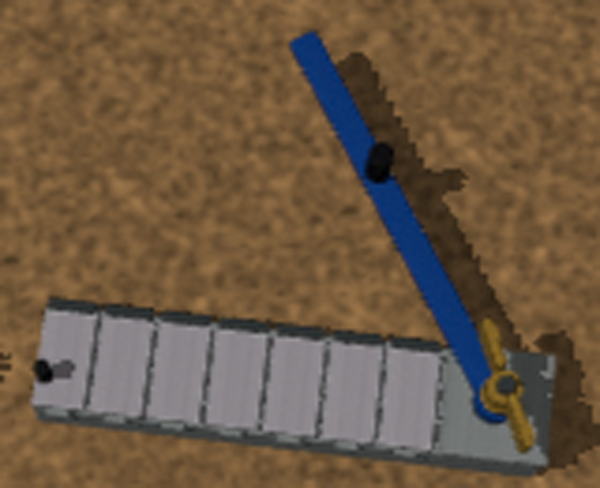

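View pics/crop2.png

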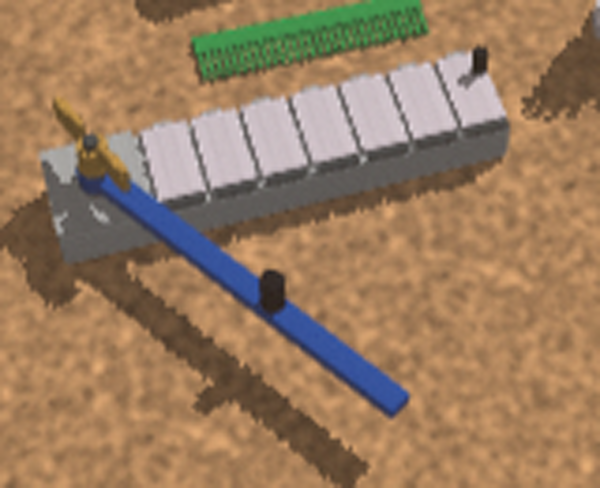

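```bash
python3 - <<'E'
from h import *
for n,(u0,v0,w,h) in (('top',(265,120,160,130)),('scene',(230,230,160,130))):
    f=np.load(n+'0.npz'); f={k:f[k] for k in f}; p,d=f['p'],f['d']; W=cloud(f,d); hsv=cv2.cvtColor(p,cv2.COLOR_BGR2HSV)
    roi=np.zeros(d.shape,bool); roi[v0:v0+h,u0:u0+w]=1; roi&=d>0
    k=roi&(abs(W[...,2]-.030)<.004)&(hsv[...,1]<80)&(W[...,0]<.56)&~((hsv[...,0]>100)&(hsv[...,1]>120))
    k=cv2.morphologyEx(k.astype(np.uint8),cv2.MORPH_OPEN,np.ones((3,3)))>0
    r=cv2.minAreaRect(W[k][:,:2].astype(np.float32)); print(n,'org',r)
    k=roi&(W[...,2]>.046)&(hsv[...,0]<35)&(hsv[...,1]>90)&(np.hypot(W[...,0]-.507,W[...,1]+.157)<.04);P=W[k]
    print('nut',k.sum(),P.mean(0),P[:,2].max()); c=P[:,:2].mean(0);a=np.linalg.svd(P[:,:2]-c)[2][0];t=(P[:,:2]-c)@a
    print(' dir',np.degrees(np.arctan2(a[1],a[0])),c+a*t.min(),c+a*t.max())
    if n=='top': px=[('studtop',(507,385),.064),('tip1',(489,322),.068),('tip2',(528,448),.068),('pegtop',(381,150),.062),('pintop',(42,370),.046)]; 
    else: px=[('studtop',(90,142),.064),('tip1',(57,102),.068),('tip2',(126,178),.068),('pegtop',(272,274),.062),('pintop',(481,51),.046)]
    for nm,q,z in px: print(nm,atz(f,u0+q[0]/3.75,v0+q[1]/3.75,z).round(4))
    print('cam',-f['R'].T@f['t'])
    for nm,(a,b,c_,e) in dict(fig=(190,200,240,250),jar=(480,220,545,270),comb=(270,250,355,285),case=(255,290,357,336)).items():
        if n=='top':
            Q=W[b:e,a:c_].reshape(-1,3); Q=Q[Q[:,2]>.004]; print(nm,Q.min(0).round(3),Q.max(0).round(3))
E
```

```text
top org ((0.5306718349456787, -0.0733150765299797), (0.23460081219673157, 0.05578300356864929), 74.3732681274414)
nut 194 [ 0.50551796 -0.15987296  0.06385439] 0.07264028589712145
 dir -172.8165980373383 [ 0.53510721 -0.15614368] [ 0.47718837 -0.16344348]
studtop [ 0.5057 -0.162   0.064 ]
tip1 [ 0.5339 -0.1589  0.068 ]
tip2 [ 0.4758 -0.1644  0.068 ]
pegtop [ 0.623  -0.1279  0.062 ]
pintop [0.5493 0.038  0.046 ]
cam [ 0.33957374 -0.00440705  0.75083885]
fig [ 0.34  -0.004  0.004] [0.6   0.19  0.751]
jar [ 0.34  -0.415  0.004] [ 0.487 -0.004  0.751]
comb [ 0.34  -0.082  0.004] [0.496 0.063 0.751]
case [ 0.34  -0.065  0.004] [0.428 0.093 0.751]
scene org ((0.5306533575057983, -0.0728217288851738), (0.23278266191482544, 0.057118650525808334), 75.08291625976562)
nut 158 [ 0.50860761 -0.16207215  0.0620779 ] 0.07200213644695243
 dir 7.570096185815116 [ 0.47769646 -0.16618016] [ 0.53827885 -0.15812892]
studtop [ 0.5093 -0.1609  0.064 ]
tip1 [ 0.4815 -0.1644  0.068 ]
tip2 [ 0.5406 -0.157   0.068 ]
pegtop [ 0.6204 -0.1241  0.062 ]
pintop [0.5523 0.0406 0.046 ]
cam [ 1.01470814 -0.32227169  0.74550826]
```

The geometry agrees between the two cameras:
- **Stud:** about (0.507, -0.161).
- **Organizer:** its y axis is at about 74.6° in world.
- **Bar:** at about 16.8°, so about 1.01 rad open.
- **Nut:** wings at about 7.3°. That puts the turn at about 2.75 rad, leaving about 563° to go.

I'll shut the fingers and move over to the peg.

Call:
{"fn": "drive_tool", "kwargs": {
  "series": [
    [-0.045,-0.037,0,0,0,0,0],
    [-0.045,-0.037,0,0,0,0,0],
    [-0.045,-0.037,0,0,0,0,0],
    [-0.045,-0.037,0,0,0,0,0],
    [-0.045,-0.037,0,0,0,0,0]
  ],
  "squeeze": 10
}}

```text
time: 0.72
position: [0.3808, 0.3137, 0.2224]
tool_rot: [0.201, 0.98, -0.0, -0.0]
ft_force: [0.8, 0.3, 0.4]
grip_width: 0.0452
```

Call:
{"fn": "drive_tool", "kwargs": {
  "series": [
    [-0.045,-0.037,0,0,0,0,0],
    [-0.045,-0.037,0,0,0,0,0],
    [-0.045,-0.037,0,0,0,0,0],
    [-0.045,-0.037,0,0,0,0,0],
    [-0.045,-0.037,0,0,0,0,0]
  ]
}}

```text
time: 1.35
position: [0.5145, 0.0548, 0.2223]
tool_rot: [0.202, 0.979, 0.0, -0.0]
ft_force: [1.1, 0.6, 0.8]
grip_width: 0.0016
```

Call:
{"fn": "drive_tool", "kwargs": {
  "series": [
    [-0.045,-0.037,0,0,0,0,0],
    [-0.045,-0.037,0,0,0,0,0],
    [-0.045,-0.037,0,0,0,0,0],
    [-0.045,-0.037,0,0,0,0,0]
  ]
}}

```text
time: 1.85
position: [0.6214, -0.1521, 0.222]
tool_rot: [0.202, 0.979, 0.0, -0.0]
ft_force: [0.7, -0.1, 0.2]
grip_width: 0.0006
```

Call:
{"fn": "drive_tool", "kwargs": {
  "series": [
    [0,0,0,0,0,10.4,0],
    [0,0,0,0,0,10.4,0],
    [0,0,0,0,0,10.4,0],
    [0,0,0,0,0,10.4,0],
    [0,0,0,0,0,10.4,0]
  ]
}}

```text
time: 2.48
position: [0.6206, -0.1503, 0.2219]
tool_rot: [0.613, 0.79, -0.0, -0.001]
ft_force: [-0.5, -0.1, 0.3]
grip_width: 0.0005
```

Call:
{"fn": "drive_tool", "kwargs": {
  "series": [
    [0,0,0,0,0,10.4,0],
    [0,0,0,0,0,0,0]
  ]
}}

```text
time: 2.72
position: [0.6207, -0.1502, 0.222]
tool_rot: [0.679, 0.734, -0.0, -0.001]
ft_force: [-0.1, 0.2, 0.7]
grip_width: 0.0003
```

```bash
cat > st.py <<'E'
# where is the stud in the tool frame; tool polar position about stud; tool x angle
from rig import robot
import numpy as np
from scipy.spatial.transform import Rotation as Ro
S=np.array([.507,-.1613])
def st():
    o=robot.get_obs(); M=Ro.from_quat(o['tool_rot']).as_matrix(); p=o['position']
    d=p[:2]-S; c=M.T@np.r_[-d,0]
    print('t %.2f'%o['time'],'p',p.round(4),'a %.1f'%np.degrees(np.arctan2(M[1,0],M[0,0])),'tilt',M[:2,2].round(4),
      'R %.4f th %.1f'%(np.hypot(*d),np.degrees(np.arctan2(d[1],d[0]))),'stud in tool',c[:2].round(4),
      'F',o['ft_force'].round(2),'w %.4f'%o['grip_width'],'q6 %.2f'%o['q'][5]); return o
if __name__=='__main__': st()
E
python3 st.py
python3 - <<'E'
from rig import robot
import cv2
p,d=robot.camera('top'); cv2.imwrite('pics/top1.png',cv2.resize(p[90:260,250:430],None,fx=3.3,fy=3.3))
E
```

```text
t 2.73 p [ 0.6207 -0.1502  0.222 ] a 94.5 tilt [-0.0011  0.0005] R 0.1142 th 5.6 stud in tool [-0.0022 -0.1142] F [-0.13  0.17  0.68] w 0.0003 q6 -0.49
```

View pics/top1.png

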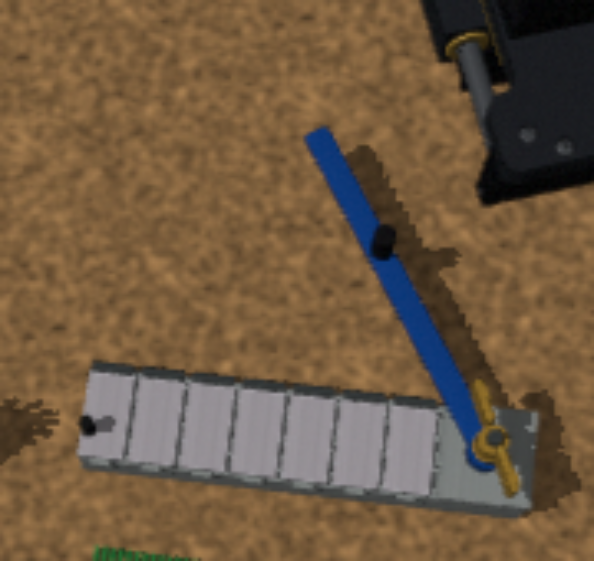

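The view shows the bar still open and the gripper high, on the clockwise side of the peg. Next I'll back off a little and descend beside the peg.

Call:
{"fn": "drive_tool", "kwargs": {
  "series": [
    [-0.005,0.006,0.05,0,0,0,0],
    [0,0,0.055,0,0,0,0],
    [0,0,0.045,0,0,0,0],
    [0,0,0.024,0,0,0,0],
    [0,0,0,0,0,0,0]
  ]
}}

```text
time: 3.4
position: [0.6256, -0.1542, 0.0461]
tool_rot: [0.679, 0.734, -0.001, -0.003]
ft_force: [0.6, -0.1, 0.5]
grip_width: 0.0004
```

```bash
python3 st.py
```

```text
t 3.40 p [ 0.6256 -0.1542  0.0461] a 94.5 tilt [-0.0051  0.0022] R 0.1188 th 3.4 stud in tool [ 0.0021 -0.1188] F [ 0.56 -0.15  0.48] w 0.0004 q6 -0.49
```

Call:
{"fn": "drive_tool", "kwargs": {
  "series": [
    [0.0104,-0.0005,-0.001,0,0,-5,0],
    [0.0104,-0.0005,0,0,0,-5,0],
    [0.0104,-0.0005,0,0,0,-5,0],
    [0.0104,-0.0005,0,0,0,-5,0],
    [0.0104,-0.0005,0,0,0,-5,0]
  ]
}}

```text
time: 4.03
position: [0.6137, -0.1059, 0.0517]
tool_rot: [0.503, 0.864, 0.0, 0.002]
ft_force: [0.8, -0.2, -0.0]
grip_width: 0.0004
```

Call:
{"fn": "drive_tool", "kwargs": {
  "series": [
    [0.0104,-0.0005,0,0,0,-5,0],
    [0.0104,-0.0005,0,0,0,-5,0],
    [0.0104,-0.0005,0,0,0,-5,0],
    [0.0104,-0.0005,0,0,0,-5,0],
    [0.0104,-0.0005,0,0,0,-5,0]
  ]
}}

```text
time: 4.65
position: [0.5792, -0.0675, 0.0516]
tool_rot: [0.304, 0.953, 0.0, 0.002]
ft_force: [0.4, 0.5, -0.5]
grip_width: 0.0
```

```bash
python3 st.py;python3 - <<'E'
from rig import robot
import cv2
p,d=robot.camera('scene'); cv2.imwrite('pics/scene2.png',cv2.resize(p[210:370,210:410],None,fx=3.5,fy=3.5))
E
```

```text
t 4.65 p [ 0.5792 -0.0675  0.0516] a 144.6 tilt [ 0.0045 -0.0013] R 0.1184 th 52.4 stud in tool [ 0.0045 -0.1183] F [ 0.38  0.52 -0.49] w 0.0000 q6 -1.26
```

View pics/scene2.png

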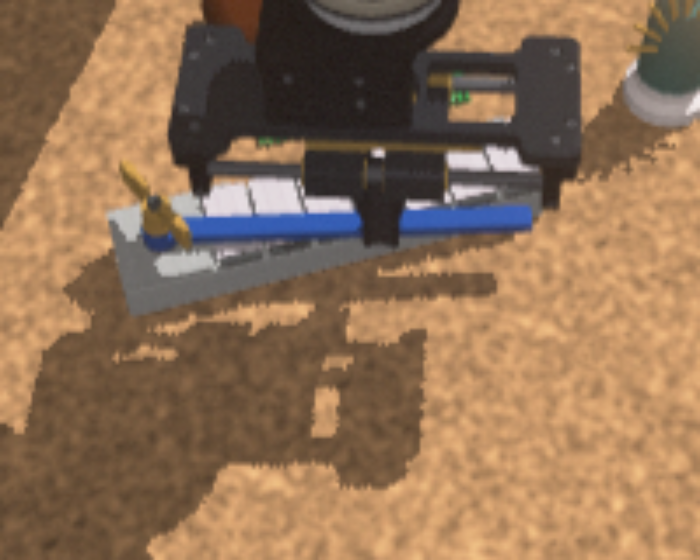

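The bar is following, with the peg just ahead of the fingers and about 15° still to go. I'll slow down from here.

Call:
{"fn": "drive_tool", "kwargs": {
  "series": [
    [0.0083,-0.0003,0.002,0,0,-4,0],
    [0.0062,-0.0002,0.001,0,0,-3,0],
    [0.0042,-0.0001,0,0,0,-2,0],
    [0,0,0,0,0,0,0]
  ]
}}

```text
time: 5.2
position: [0.562, -0.0577, 0.0474]
tool_rot: [0.231, 0.973, -0.0, 0.001]
ft_force: [-0.4, -0.6, -0.0]
grip_width: 0.0003
```

```bash
python3 st.py
```

```text
t 5.20 p [ 0.562  -0.0577  0.0474] a 153.3 tilt [ 0.0013 -0.0004] R 0.1173 th 62.0 stud in tool [ 0.0027 -0.1173] F [-0.4  -0.61 -0.05] w 0.0003 q6 -1.41
```

Call:
{"fn": "drive_tool", "kwargs": {
  "series": [
    [0.003,0,0,0,0,-1.5,0],
    [0.003,0,0,0,0,-1.5,0],
    [0.001,0,0,0,0,-0.5,0],
    [0,0,0,0,0,0,0]
  ]
}}

```text
time: 5.7
position: [0.555, -0.0545, 0.0464]
tool_rot: [0.201, 0.98, -0.0, -0.0]
ft_force: [-0.3, 0.0, 0.3]
grip_width: 0.0004
```

Call:
{"fn": "drive_tool", "kwargs": {
  "series": [
    [0.001,0,0,0,0,-0.5,0],
    [0,0,0,0,0,0,0]
  ]
}}

```text
time: 5.95
position: [0.5542, -0.0542, 0.0465]
tool_rot: [0.196, 0.981, -0.0, -0.0]
ft_force: [-0.4, 0.1, -0.2]
grip_width: 0.0003
```

```bash
python3 st.py
```

```text
t 5.95 p [ 0.5542 -0.0542  0.0465] a 157.4 tilt [-0.0002 -0.    ] R 0.1171 th 66.2 stud in tool [ 0.0024 -0.117 ] F [-0.41  0.11 -0.21] w 0.0003 q6 -1.47
```

Call:
{"fn": "drive_tool", "kwargs": {
  "series": [
    [0.001,0,0,0,0,0,0],
    [0,0,0,0,0,0,0]
  ]
}}

```text
time: 6.2
position: [0.5533, -0.0538, 0.0465]
tool_rot: [0.196, 0.981, -0.0, -0.0]
ft_force: [0.2, 0.7, -0.2]
grip_width: 0.0007
```

Call:
{"fn": "drive_tool", "kwargs": {
  "series": [
    [0.001,0,0,0,0,0,0],
    [0,0,0,0,0,0,0]
  ]
}}

```text
time: 6.45
position: [0.5528, -0.0536, 0.0466]
tool_rot: [0.196, 0.981, -0.0, 0.0]
ft_force: [1.2, -0.1, -0.1]
grip_width: 0.0004
```

```bash
python3 st.py;python3 - <<'E'
from rig import robot
import cv2
p,d=robot.camera('scene'); cv2.imwrite('pics/scene3.png',cv2.resize(p[220:320,230:390],None,fx=5,fy=5))
E
```

```text
t 6.45 p [ 0.5528 -0.0536  0.0466] a 157.3 tilt [ 0.0009 -0.0003] R 0.1171 th 66.9 stud in tool [ 0.0008 -0.1171] F [ 1.16 -0.13 -0.09] w 0.0004 q6 -1.47
```

View pics/scene3.png

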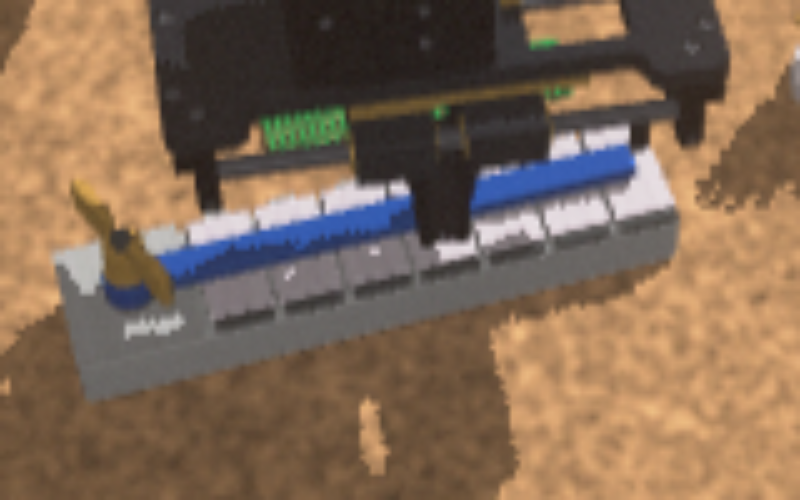

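The bar lies along the flaps, with its end next to the pin near (640,140). The force is just starting to rise, so I'll take one more small step.

Call:
{"fn": "drive_tool", "kwargs": {
  "series": [
    [0.001,0,0,0,0,0,0],
    [0,0,0,0,0,0,0]
  ]
}}

```text
time: 6.75
position: [0.5527, -0.0535, 0.0467]
tool_rot: [0.196, 0.981, -0.0, 0.001]
ft_force: [2.3, -1.6, -1.6]
grip_width: 0.0006
```

```bash
python3 st.py
```

```text
t 6.75 p [ 0.5527 -0.0535  0.0467] a 157.3 tilt [ 0.0026 -0.0009] R 0.1171 th 67.0 stud in tool [ 0.0007 -0.1171] F [ 2.3 -1.6 -1.6] w 0.0006 q6 -1.47
```

The fingers have stalled with about 2.8 N opposing, so the bar is home. I'll back off, lift and move above the nut.

Call:
{"fn": "drive_tool", "kwargs": {
  "series": [
    [-0.01,0,0,0,0,0,0],
    [0,0,-0.05,0,0,0,0],
    [0,-0.03,-0.03,0,0,0,0],
    [0,-0.06,0,0,0,0,0],
    [0,0,0,0,0,10.7,0]
  ]
}}

```text
time: 7.38
position: [0.5247, -0.1431, 0.1271]
tool_rot: [0.291, 0.957, -0.0, -0.001]
ft_force: [-0.4, 0.2, -0.0]
grip_width: 0.0008
```

Call:
{"fn": "drive_tool", "kwargs": {
  "series": [
    [0,0,0,0,0,10.7,0],
    [0,0,0,0,0,0.9,0],
    [0,0,0,0,0,0,0]
  ]
}}

```text
time: 7.75
position: [0.5258, -0.1396, 0.1264]
tool_rot: [0.381, 0.925, 0.0, -0.001]
ft_force: [0.2, 0.1, -0.9]
grip_width: 0.0004
```

```bash
python3 st.py; cat > bar.py <<'E'
from rig import robot
from h import *
import sys
S=np.array([.507,-.1613])
ims=[]
for n,(u0,v0,w,h) in (('top',(265,120,160,130)),('scene',(230,220,160,130))):
    m=robot.camera_model(n); p,d=robot.camera(n); W=cloud(m,d); hsv=cv2.cvtColor(p,cv2.COLOR_BGR2HSV)
    ims.append(cv2.resize(p[v0:v0+h,u0:u0+w],(400,325),interpolation=cv2.INTER_CUBIC))
    roi=np.zeros(d.shape,bool); roi[v0:v0+h,u0:u0+w]=1; roi&=d>0
    b=roi&(hsv[...,0]>100)&(hsv[...,0]<130)&(hsv[...,1]>150)&(hsv[...,2]>60)&(abs(W[...,2]-.04)<.008)
    P=W[b][:,:2];c=P.mean(0);a=np.linalg.svd(P-c)[2][0];t=(P-c)@a
    print(n,'bar',b.sum(),'angle %.1f'%(np.degrees(np.arctan2(a[1],a[0]))%180),(c+a*t.min()).round(4),(c+a*t.max()).round(4))
    k=roi&(W[...,2]>.046)&(W[...,2]<.075)&(hsv[...,0]<35)&(hsv[...,1]>90)&(np.hypot(*(W[...,:2]-S).transpose(2,0,1))<.036);P=W[k]
    if k.sum()>30:
        c=P[:,:2].mean(0);a=np.linalg.svd(P[:,:2]-c)[2][0]; print(' nut',k.sum(),'wing angle %.1f'%(np.degrees(np.arctan2(a[1],a[0]))%180),P.mean(0).round(4),'ztop',np.percentile(P[:,2],95).round(4))
cv2.imwrite(sys.argv[1],np.hstack(ims))
E
python3 bar.py pics/b1.png
```

```text
t 7.75 p [ 0.5258 -0.1396  0.1264] a 135.2 tilt [-0.0011  0.0005] R 0.0287 th 49.1 stud in tool [-0.0019 -0.0286] F [ 0.23  0.07 -0.94] w 0.0004 q6 -1.25
top bar 588 angle 74.2 [ 0.5088 -0.1502] [ 0.5493 -0.0074]
scene bar 419 angle 74.5 [0.5601 0.0296] [ 0.5083 -0.1568]
 nut 161 wing angle 7.6 [ 0.509  -0.1619  0.0618] ztop 0.0694
```

View pics/b1.png

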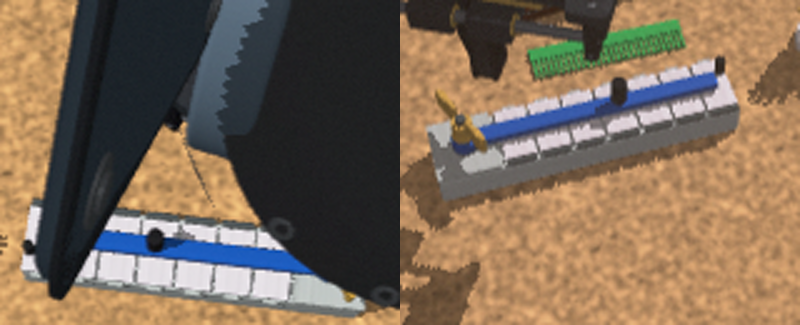

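The bar reads 74.2–74.5° against about 74.6° for home, and its tip is against the pin. I'll descend behind the wing and start the strokes.

Call:
{"fn": "drive_tool", "kwargs": {
  "series": [
    [-0.002,0.0,0.04,0,0,0,0],
    [0,0,0.034,0,0,0,0],
    [0,0,0,0,0,0,0]
  ]
}}

```text
time: 8.22
position: [0.5256, -0.1402, 0.0504]
tool_rot: [0.382, 0.924, 0.0, -0.003]
ft_force: [-0.8, -0.1, -0.8]
grip_width: 0.0004
```

Call:
{"fn": "drive_tool", "kwargs": {
  "series": [
    [-0.0049,-0.0004,0,0,0,10,0],
    [-0.0049,-0.0004,0,0,0,10,0],
    [-0.0049,-0.0004,0,0,0,10,0],
    [-0.0049,-0.0004,0,0,0,10,0]
  ]
}}

```text
time: 8.72
position: [0.5366, -0.1587, 0.0541]
tool_rot: [0.677, 0.736, 0.0, 0.001]
ft_force: [0.5, 0.3, -0.7]
grip_width: 0.0002
```

```bash
python3 st.py; python3 bar.py pics/b2.png
```

```text
t 8.72 p [ 0.5366 -0.1587  0.0541] a 94.8 tilt [ 0.0016 -0.0004] R 0.0297 th 5.0 stud in tool [-0.0001 -0.0297] F [ 0.48  0.27 -0.7 ] w 0.0002 q6 -0.57
top bar 635 angle 74.4 [ 0.5094 -0.1501] [ 0.5491 -0.0076]
 nut 32 wing angle 165.3 [ 0.5004 -0.1551  0.0642] ztop 0.0705
scene bar 201 angle 73.5 [0.5607 0.0291] [ 0.5131 -0.1318]
```

The nut is turning with the stroke. I'll carry on.

Call:
{"fn": "drive_tool", "kwargs": {
  "series": [
    [-0.005,-0.0006,0,0,0,10,0],
    [-0.005,-0.0006,0,0,0,10,0],
    [-0.005,-0.0006,0,0,0,10,0],
    [-0.005,-0.0005,0,0,0,10,0],
    [-0.005,-0.0005,0,0,0,10,0]
  ]
}}

```text
time: 9.45
position: [0.5283, -0.1823, 0.0539]
tool_rot: [0.924, 0.382, 0.001, 0.002]
ft_force: [0.3, -0.5, -1.1]
grip_width: 0.0004
```

Call:
{"fn": "drive_tool", "kwargs": {
  "series": [
    [-0.005,-0.0005,0,0,0,10,0],
    [-0.005,-0.0005,0,0,0,10,0],
    [-0.005,-0.0005,0,0,0,10,0],
    [-0.005,-0.0005,0,0,0,10,0],
    [-0.005,-0.0005,0,0,0,10,0]
  ]
}}

```text
time: 10.07
position: [0.5051, -0.1906, 0.0539]
tool_rot: [0.999, -0.044, 0.002, 0.001]
ft_force: [0.5, -1.8, -0.4]
grip_width: 0.0002
```

```bash
python3 st.py; python3 bar.py pics/b3.png
```

```text
t 10.07 p [ 0.5051 -0.1906  0.0539] a -5.0 tilt [ 0.003  -0.0025] R 0.0294 th -93.7 stud in tool [-0.0007 -0.0294] F [ 0.47 -1.78 -0.36] w 0.0002 q6 1.09bar.py:11: RuntimeWarning: Mean of empty slice.
  P=W[b][:,:2];c=P.mean(0);a=np.linalg.svd(P-c)[2][0];t=(P-c)@a
  ret = um.true_divide(
Traceback (most recent call last):
  File "bar.py", line 12, in <module>
    print(n,'bar',b.sum(),'angle %.1f'%(np.degrees(np.arctan2(a[1],a[0]))%180),(c+a*t.min()).round(4),(c+a*t.max()).round(4))
                                                                                    ~~~~~^^
ValueError: zero-size array to reduction operation minimum which has no identity
```

Call:
{"fn": "drive_tool", "kwargs": {
  "series": [
    [-0.005,-0.0005,0,0,0,10,0],
    [-0.005,-0.0005,0,0,0,10,0],
    [-0.005,-0.0005,0,0,0,10,0],
    [-0.005,-0.0005,0,0,0,10,0],
    [-0.005,-0.0005,0,0,0,10,0]
  ]
}}

```text
time: 10.75
position: [0.4835, -0.1776, 0.0535]
tool_rot: [0.887, -0.461, 0.001, 0.0]
ft_force: [0.1, -1.2, -0.4]
grip_width: 0.0006
```

Call:
{"fn": "drive_tool", "kwargs": {
  "series": [
    [-0.005,-0.0005,0,0,0,10,0],
    [-0.005,-0.0005,0,0,0,10,0],
    [-0.005,-0.0005,0,0,0,10,0],
    [0,0,0,0,0,0,0]
  ]
}}

```text
time: 11.25
position: [0.4784, -0.163, 0.0533]
tool_rot: [0.74, -0.673, 0.0, -0.0]
ft_force: [-0.3, -0.5, -0.1]
grip_width: 0.0007
```

```bash
sed -i 's/    P=W\[b\]\[:,:2\];c/    if b.sum()<50: continue\n    P=W[b][:,:2];c/' bar.py; python3 st.py; python3 bar.py pics/b3.png
```

```text
t 11.25 p [ 0.4784 -0.163   0.0533] a -84.6 tilt [ 0.0008 -0.0006] R 0.0287 th -176.6 stud in tool [ 0.001  -0.0287] F [-0.29 -0.52 -0.1 ] w 0.0007 q6 2.50
top bar 616 angle 74.2 [ 0.5118 -0.1401] [0.5594 0.028 ]
scene bar 450 angle 74.8 [0.5598 0.0295] [ 0.5091 -0.1575]
 nut 38 wing angle 174.1 [ 0.5191 -0.1711  0.0581] ztop 0.0675
```

First stroke done, about 208° on the nut. I'll lift, unwind the wrist by half a turn in place and come back down.

Call:
{"fn": "drive_tool", "kwargs": {
  "series": [
    [0.003,0,0,0,0,0,0],
    [0,0,-0.035,0,0,0,0],
    [0,0,0,0,0,-10.6,0],
    [0,0,0,0,0,-10.6,0],
    [0,0,0,0,0,-10.6,0]
  ]
}}

```text
time: 11.98
position: [0.4784, -0.1665, 0.0878]
tool_rot: [0.896, -0.444, 0.0, 0.0]
ft_force: [-0.0, 0.2, 0.3]
grip_width: 0.0006
```

Call:
{"fn": "drive_tool", "kwargs": {
  "series": [
    [0,0,0,0,0,-10.6,0],
    [0,0,0,0,0,-10.6,0],
    [0,0,0,0,0,-10.6,0],
    [0,0,0,0,0,-10.6,0],
    [0,0,0,0,0,-10.6,0]
  ]
}}

```text
time: 12.6
position: [0.4783, -0.1664, 0.0876]
tool_rot: [1.0, 0.003, 0.0, 0.0]
ft_force: [-0.3, 0.5, 0.7]
grip_width: 0.0005
```

Call:
{"fn": "drive_tool", "kwargs": {
  "series": [
    [0,0,0,0,0,-10.6,0],
    [0,0,0,0,0,-10.6,0],
    [0,0,0,0,0,-10.6,0],
    [0,0,0,0,0,-10.6,0],
    [0,0,0,0,0,-10.6,0]
  ]
}}

```text
time: 13.22
position: [0.4783, -0.1664, 0.0876]
tool_rot: [0.894, 0.449, -0.0, 0.0]
ft_force: [0.6, 0.2, 0.4]
grip_width: 0.0004
```

Call:
{"fn": "drive_tool", "kwargs": {
  "series": [
    [0,0,0,0,0,-10.6,0],
    [0,0,0,0,0,-10.6,0],
    [0,0,0,0,0,-10.6,0],
    [0,0,0,0,0,-10.6,0],
    [0,0,0,0,0,0,0]
  ]
}}

```text
time: 13.85
position: [0.4783, -0.1664, 0.0875]
tool_rot: [0.674, 0.738, 0.0, 0.0]
ft_force: [0.1, 0.5, -0.3]
grip_width: 0.0004
```

```bash
python3 st.py; python3 bar.py pics/b4.png
```

```text
t 13.85 p [ 0.4783 -0.1664  0.0875] a 95.2 tilt [0. 0.] R 0.0292 th -170.0 stud in tool [0.0024 0.029 ] F [ 0.13  0.53 -0.28] w 0.0004 q6 -0.65
top bar 744 angle 74.2 [0.5595 0.028 ] [ 0.5075 -0.155 ]
scene bar 433 angle 74.7 [0.5598 0.0294] [ 0.5087 -0.1569]
 nut 116 wing angle 144.6 [ 0.5147 -0.1637  0.0603] ztop 0.0689
```

Call:
{"fn": "drive_tool", "kwargs": {
  "series": [
    [0,0,0.034,0,0,0,0],
    [0,0,0,0,0,0,0],
    [0.005,0.0005,0,0,0,10,0],
    [0.005,0.0005,0,0,0,10,0],
    [0.005,0.0005,0,0,0,10,0]
  ]
}}

```text
time: 14.58
position: [0.4807, -0.1513, 0.0543]
tool_rot: [0.844, 0.536, -0.0, -0.0]
ft_force: [-1.8, -0.5, -1.1]
grip_width: 0.0008
```

Call:
{"fn": "drive_tool", "kwargs": {
  "series": [
    [0.005,0.0005,0,0,0,10,0],
    [0.005,0.0005,0,0,0,10,0],
    [0.005,0.0005,0,0,0,10,0],
    [0.005,0.0005,0,0,0,10,0],
    [0.005,0.0005,0,0,0,10,0]
  ]
}}

```text
time: 15.2
position: [0.4991, -0.1354, 0.0543]
tool_rot: [0.992, 0.129, -0.001, -0.0]
ft_force: [-0.8, 0.7, -1.3]
grip_width: 0.0002
```

```bash
python3 st.py; python3 bar.py pics/b5.png
```

```text
t 15.20 p [ 0.4991 -0.1354  0.0543] a 14.9 tilt [-0.0015  0.0008] R 0.0271 th 106.9 stud in tool [0.0009 0.027 ] F [-0.8   0.72 -1.32] w 0.0002 q6 0.83
top bar 289 angle 73.3 [ 0.5386 -0.0439] [0.5577 0.02  ]
scene bar 306 angle 74.7 [0.5597 0.0287] [ 0.5221 -0.1093]
 nut 234 wing angle 69.1 [ 0.509  -0.1588  0.0595] ztop 0.068
```

View pics/b5.png

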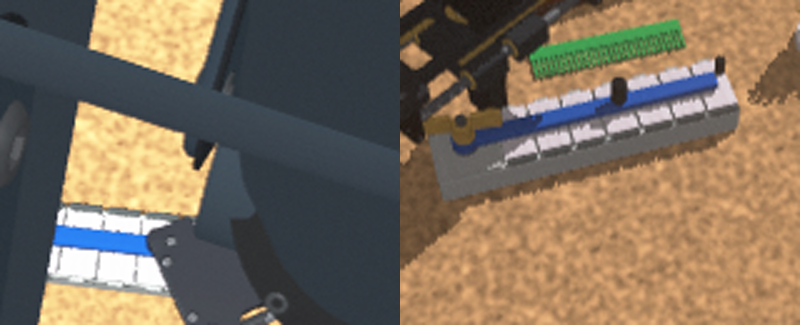

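The nut wings lie at about 69° with the fingers trailing by about 38°, so roughly 264° remain. The bar is still home in the scene picture. I'll continue.

Call:
{"fn": "drive_tool", "kwargs": {
  "series": [
    [0.005,0.0002,0,0,0,10,0],
    [0.005,0.0002,0,0,0,10,0],
    [0.005,0.0003,0,0,0,10,0],
    [0.005,0.0004,0,0,0,10,0],
    [0.005,0.0004,0,0,0,10,0]
  ]
}}

```text
time: 15.92
position: [0.5232, -0.1391, 0.0541]
tool_rot: [0.954, -0.3, -0.001, -0.0]
ft_force: [0.7, 1.1, 0.1]
grip_width: 0.0002
```

Call:
{"fn": "drive_tool", "kwargs": {
  "series": [
    [0.005,0.0004,0,0,0,10,0],
    [0.005,0.0004,0,0,0,10,0],
    [0.005,0.0004,0,0,0,10,0],
    [0.005,0.0004,0,0,0,10,0],
    [0.005,0.0004,0,0,0,10,0]
  ]
}}

```text
time: 16.55
position: [0.536, -0.1602, 0.0541]
tool_rot: [0.738, -0.675, -0.0, -0.0]
ft_force: [0.6, 1.5, -0.7]
grip_width: 0.0007
```

```bash
python3 st.py; python3 bar.py pics/b6.png
```

```text
t 16.55 p [ 0.536  -0.1602  0.0541] a -84.9 tilt [-0.0001  0.0005] R 0.0290 th 2.2 stud in tool [-0.0015  0.029 ] F [ 0.58  1.47 -0.68] w 0.0007 q6 2.56
top bar 624 angle 74.4 [ 0.5046 -0.1669] [ 0.5477 -0.0125]
 nut 32 wing angle 151.7 [ 0.4967 -0.1542  0.0614] ztop 0.068
scene bar 203 angle 73.8 [0.5604 0.0297] [ 0.5313 -0.0706]
```

Call:
{"fn": "drive_tool", "kwargs": {
  "series": [
    [-0.003,0,0,0,0,0,0],
    [0,0,-0.035,0,0,0,0],
    [0,0,0,0,0,-10.6,0],
    [0,0,0,0,0,-10.6,0],
    [0,0,0,0,0,-10.6,0]
  ]
}}

```text
time: 17.27
position: [0.5358, -0.157, 0.089]
tool_rot: [0.897, -0.441, 0.0, 0.0]
ft_force: [0.1, 0.6, 0.0]
grip_width: 0.0001
```

Call:
{"fn": "drive_tool", "kwargs": {
  "series": [
    [0,0,0,0,0,-10.6,0],
    [0,0,0,0,0,-10.6,0],
    [0,0,0,0,0,-10.6,0],
    [0,0,0,0,0,-10.6,0],
    [0,0,0,0,0,-10.6,0]
  ]
}}

```text
time: 17.9
position: [0.5358, -0.157, 0.0888]
tool_rot: [1.0, 0.005, 0.0, 0.0]
ft_force: [0.1, 0.0, -0.2]
grip_width: 0.0005
```

Call:
{"fn": "drive_tool", "kwargs": {
  "series": [
    [0,0,0,0,0,-10.6,0],
    [0,0,0,0,0,-10.6,0],
    [0,0,0,0,0,-10.6,0],
    [0,0,0,0,0,-10.6,0],
    [0,0,0,0,0,-10.6,0]
  ]
}}

```text
time: 18.52
position: [0.5358, -0.1569, 0.0888]
tool_rot: [0.893, 0.451, 0.0, 0.0]
ft_force: [-0.7, 0.0, -0.2]
grip_width: 0.0003
```

Call:
{"fn": "drive_tool", "kwargs": {
  "series": [
    [0,0,0,0,0,-10.6,0],
    [0,0,0,0,0,-10.6,0],
    [0,0,0,0,0,-10.6,0],
    [0,0,0,0,0,-10.6,0],
    [0,0,0,0,0,0,0]
  ]
}}

```text
time: 19.15
position: [0.5358, -0.157, 0.0887]
tool_rot: [0.673, 0.74, -0.0, 0.0]
ft_force: [-0.0, 0.1, 0.6]
grip_width: 0.0009
```

```bash
python3 st.py; python3 bar.py pics/b7.png
```

```text
t 19.15 p [ 0.5358 -0.157   0.0887] a 95.5 tilt [ 0.0001 -0.0001] R 0.0291 th 8.4 stud in tool [-0.0015 -0.0291] F [-0.03  0.12  0.61] w 0.0009 q6 -0.58
top bar 827 angle 74.3 [0.5594 0.0282] [ 0.5075 -0.1564]
 nut 57 wing angle 145.2 [ 0.4967 -0.1543  0.0619] ztop 0.0689
scene bar 201 angle 75.6 [0.5593 0.0295] [ 0.5107 -0.1598]
 nut 78 wing angle 149.2 [ 0.5204 -0.1683  0.0603] ztop 0.0678
```

About 163° remain on the nut. Last stroke: 14 rows, then slow.

Call:
{"fn": "drive_tool", "kwargs": {
  "series": [
    [0,0,0.035,0,0,0,0],
    [0,0,0,0,0,0,0],
    [-0.005,-0.0005,0,0,0,10,0],
    [-0.005,-0.0005,0,0,0,10,0],
    [-0.005,-0.0005,0,0,0,10,0]
  ]
}}

```text
time: 19.88
position: [0.5339, -0.1721, 0.0545]
tool_rot: [0.843, 0.538, 0.001, 0.001]
ft_force: [1.3, 0.9, -0.6]
grip_width: 0.0006
```

Call:
{"fn": "drive_tool", "kwargs": {
  "series": [
    [-0.005,-0.0005,0,0,0,10,0],
    [-0.005,-0.0005,0,0,0,10,0],
    [-0.005,-0.0005,0,0,0,10,0],
    [-0.005,-0.0005,0,0,0,10,0],
    [-0.005,-0.0005,0,0,0,10,0]
  ]
}}

```text
time: 20.5
position: [0.5157, -0.1886, 0.0549]
tool_rot: [0.991, 0.131, 0.001, 0.001]
ft_force: [1.2, -0.5, -0.7]
grip_width: 0.0001
```

Call:
{"fn": "drive_tool", "kwargs": {
  "series": [
    [-0.005,-0.0005,0,0,0,10,0],
    [-0.005,-0.0005,0,0,0,10,0],
    [-0.005,-0.0005,0,0,0,10,0],
    [-0.005,-0.0005,0,0,0,10,0],
    [-0.0025,-0.0002,0,0,0,5,0]
  ]
}}

```text
time: 21.12
position: [0.4933, -0.1852, 0.0548]
tool_rot: [0.966, -0.257, 0.001, 0.001]
ft_force: [0.3, -0.8, -1.2]
grip_width: 0.0005
```

```bash
python3 st.py; python3 bar.py pics/b8.png
```

```text
t 21.12 p [ 0.4933 -0.1852  0.0548] a -29.8 tilt [ 0.002  -0.0016] R 0.0276 th -119.8 stud in tool [-0.     -0.0276] F [ 0.29 -0.77 -1.24] w 0.0005 q6 1.52
top bar 788 angle 73.9 [0.5597 0.0278] [ 0.5065 -0.1562]
scene bar 402 angle 74.5 [0.5602 0.0291] [ 0.5127 -0.1421]
 nut 166 wing angle 33.8 [ 0.5111 -0.1631  0.0593] ztop 0.0671
```

Call:
{"fn": "drive_tool", "kwargs": {
  "series": [
    [-0.0025,0,0,0,0,5,0],
    [-0.0025,0,0,0,0,5,0],
    [-0.0025,-0.0001,0,0,0,5,0],
    [-0.0025,-0.0001,0,0,0,5,0],
    [-0.0025,-0.0001,0,0,0,5,0]
  ]
}}

```text
time: 21.85
position: [0.4844, -0.1771, 0.0544]
tool_rot: [0.888, -0.459, 0.001, 0.0]
ft_force: [0.1, -1.3, 1.3]
grip_width: 0.0005
```

```bash
python3 st.py; python3 bar.py pics/b9.png
```

```text
t 21.85 p [ 0.4844 -0.1771  0.0544] a -54.6 tilt [ 0.0024 -0.0016] R 0.0276 th -145.0 stud in tool [ 0.0002 -0.0276] F [ 0.1  -1.32  1.28] w 0.0005 q6 1.96
top bar 794 angle 74.3 [0.5593 0.028 ] [ 0.5093 -0.15  ]
scene bar 435 angle 74.5 [0.5601 0.0291] [ 0.5103 -0.1511]
 nut 142 wing angle 6.1 [ 0.5079 -0.1637  0.0603] ztop 0.0689
```

Call:
{"fn": "drive_tool", "kwargs": {
  "series": [
    [-0.0018,-0.0001,0,0,0,3.5,0],
    [-0.0018,-0.0001,0,0,0,3.5,0],
    [-0.0015,0,0,0,0,3,0],
    [-0.0015,0,0,0,0,3,0],
    [0,0,0,0,0,0,0]
  ]
}}

```text
time: 22.58
position: [0.4808, -0.1714, 0.0541]
tool_rot: [0.832, -0.555, 0.001, 0.0]
ft_force: [0.3, -2.0, 0.1]
grip_width: 0.0005
```

Call:
{"fn": "drive_tool", "kwargs": {
  "series": [
    [-0.001,0,0,0,0,2,0],
    [0,0,0,0,0,0,0]
  ]
}}

```text
time: 22.82
position: [0.4804, -0.1709, 0.054]
tool_rot: [0.822, -0.57, 0.001, 0.0]
ft_force: [-0.7, -5.8, 1.3]
grip_width: 0.0007
```

```bash
python3 st.py; python3 bar.py pics/b10.png
```

```text
t 22.82 p [ 0.4804 -0.1709  0.054 ] a -69.5 tilt [ 0.0017 -0.0021] R 0.0283 th -160.0 stud in tool [ 0.0003 -0.0283] F [-0.75 -5.76  1.32] w 0.0007 q6 2.22
top bar 747 angle 74.4 [0.5591 0.0275] [ 0.5127 -0.1389]
scene bar 428 angle 75.0 [0.5594 0.0293] [ 0.5099 -0.1554]
 nut 86 wing angle 8.9 [ 0.5111 -0.1677  0.0594] ztop 0.0669
```

The force jumped to 5.8 N at -160°, exactly where I predicted the stop. I'll back off, lift clear and check.

Call:
{"fn": "drive_tool", "kwargs": {
  "series": [
    [0.004,0,0,0,0,0,0],
    [0.003,0.0,-0.03,0,0,0,0],
    [0,0,-0.06,0,0,0,0],
    [-0.03,0.05,-0.01,0,0,0,0],
    [-0.03,0.05,0,0,0,0,0]
  ]
}}

```text
time: 23.55
position: [0.3668, -0.1545, 0.1545]
tool_rot: [0.822, -0.57, 0.001, -0.0]
ft_force: [-0.5, -0.0, -0.3]
grip_width: 0.0002
```

```bash
python3 st.py; python3 bar.py pics/b11.png
```

```text
t 23.55 p [ 0.3668 -0.1545  0.1545] a -69.5 tilt [ 0.0017 -0.0006] R 0.1404 th 177.2 stud in tool [ 0.0555 -0.129 ] F [-0.46 -0.03 -0.28] w 0.0002 q6 2.10
top bar 831 angle 74.3 [0.5592 0.0276] [ 0.5081 -0.1545]
 nut 99 wing angle 157.4 [ 0.5175 -0.1623  0.0604] ztop 0.0674
scene bar 414 angle 74.4 [0.56   0.0293] [ 0.5086 -0.1549]
 nut 112 wing angle 164.2 [ 0.5101 -0.1614  0.0603] ztop 0.0663
```

Call:
{"fn": "drive_tool", "kwargs": {
  "series": [
    [0,0,-0.06,0,0,0,0],
    [0.06,0,0,0,0,0,0],
    [0.06,0,0,0,0,0,0],
    [0.06,0,0,0,0,0,0],
    [0,0,0,0,0,0,0]
  ]
}}

```text
time: 24.28
position: [0.4323, -0.3278, 0.2133]
tool_rot: [0.821, -0.572, 0.001, 0.0]
ft_force: [-0.5, 1.1, -0.1]
grip_width: 0.0002
```

```bash
python3 st.py; python3 bar.py pics/b12.png; python3 - <<'E'
from rig import robot
import cv2,numpy as np
p,d=robot.camera('top'); q,_=robot.camera('scene')
cv2.imwrite('pics/fin.png',np.hstack([cv2.resize(p[110:350,180:560],(400,300)),cv2.resize(q[180:320,120:420],(400,300))]))
E
```

```text
t 24.27 p [ 0.4323 -0.3278  0.2133] a -69.7 tilt [ 0.0023 -0.0018] R 0.1825 th -114.2 stud in tool [-0.1303 -0.1278] F [-0.46  1.12 -0.11] w 0.0002 q6 1.93
top bar 677 angle 74.4 [ 0.507  -0.1583] [ 0.5505 -0.0028]
 nut 165 wing angle 164.6 [ 0.5068 -0.1602  0.0615] ztop 0.0678
scene bar 413 angle 74.4 [0.5599 0.0293] [ 0.5091 -0.1528]
 nut 111 wing angle 164.3 [ 0.5104 -0.1614  0.0604] ztop 0.0666
```

View pics/fin.png

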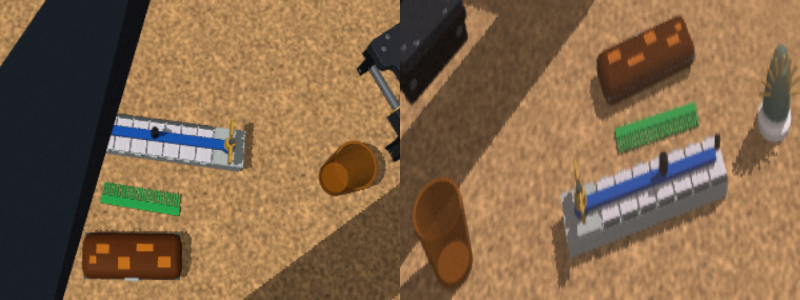

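Both cameras put the bar at 74.4°, home against the pin, and the wings at 164.3–164.6°, square across it. The nut top is about 66–68 mm high, against 66 mm when tight. The jar, comb, case and figurine haven't moved, and the hand is clear.

```bash
python3 -c "
from rig import robot
print(robot.hand_in())"
```

```text
the job is handed in; nothing more can be done
None
```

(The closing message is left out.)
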